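# Lay the red-capped tube in the cradle by turning it on the bar

## Robot

A 6-joint arm with a two-finger parallel gripper is mounted at the origin on a cart in front of the work surface, level with it; the furniture and walls round the work are solid. World frame = base frame: x ahead of the robot, y to its left, z up, the work surface at z = 0. Lengths are in mm, angles in rad, forces in N, time in s.
With the tool pointing down it reaches from about 350 to 775 mm from the base axis. Payload 7.3 kg.
Tool frame: the origin (TCP) lies at the very end of the fingers, on their centre line; the grasp point (between the pads) lies 19 mm behind it; z points along the fingers, y is the line along which they close (so a half turn about z gives the same grasp; the last joint's range is limited). The gripper opens to 92 mm and grips with 3 to 60 N. Pads are 19 mm wide; open, the fingers measure 130 mm over their backs; the gripper's body (75 mm by 190 mm) begins 47 mm behind the grasp point.
Start: joints at [-1.492, 0.342, 1.524, -0, 1.275, -0.146], TCP at [117.05, -511.808, 195.741] pointing down, gripper open.
Joint ranges: [-2.53, 2.53], [-0.77, 2.02], [0.04, 2.7], [-1, 4.14], [0.28, 2.66], [-3.11, 3.11]. Speed limits (rad/s): [2.57, 2.57, 3.14, 3.14, 3.14, 3.14].

## Interface

Orientations are given as [roll, pitch, yaw] about the fixed x, y, z axes, in that order (R = Rz(yaw) Ry(pitch) Rx(roll)).
In Python, from plant import bot gives the robot as it stands.
- The arm moves only by the tool apply_moves, never from a script. Its argument "motion" is text: rows parted by semicolons, each of 4 numbers parted by spaces: the shift along the tool's x, y, z in m, then the turn about the tool's z in degrees. A call has 1 to 8 rows; each row shifts and turns the commanded pose from where the row before left it, along the tool's axes as they then stand; what a row does not reach is not made up. A row lasts 1/8 s, in which the tool goes at most 62.5 mm and 10.7 degrees, less where a joint would pass 70% of its speed; a pose out of reach is approached as far as the arm can. A call with a gripper value outside its range is refused whole. "fingers" is the opening, from -1 (shut) to 1 (fully open), set as the call begins (left out, the last holds). The fingers move at their own pace and stop on an object; the grip force is fixed at half the most. Time passes only in rows, so rows that do not move let the fingers close. It gives the time, the measured TCP pose, the force, the opening and the grip force at its end, in the units of the state.
- bot.get_obs(): the state, without advancing time (a new reading comes with each control period).
- bot.capture(name): name is "scene" or "side" or "wrist"; returns a dict with "img" (420x560x3 uint8, blue, green, red), "range_z" (420x560 float32, mm along the optical axis (not along the pixel's ray), 0 where there is no reading), "fx", "fy", "cx", "cy" (pixels), "world_from_camera" (4x4, takes a point from camera to world coordinates); the wrist camera has in their place "mount" (4x4, takes a point from camera to tool coordinates, whose origin is the TCP and whose axes are the flange's). Camera axes: x right, y down, z forward; pixel columns grow to the right and rows downward; lengths in mm; the calibration is good to about 2 mm. A picture is of the moment at which its call begins: read the wrist's pose just before it.
- bot.close_job(): hands the job in; it is judged then, once.
Trained networks look in a picture, given as the dict that the camera call returned (one of the last four; its "shot" number tells which), for a name from the list of things; names that differ only in an ending like _2 or _b are one class to them, and where a whole thing is asked for, a point or a joint stands for the part that bears it (a point fixed in the world has none). Each returns a list of dicts, best first, with "p" (0 to 1); they miss things now and then, are a little off and sometimes report something else, mostly with a low value. They report only what shows in the picture. A call takes as long as a camera call. They do not tell look-alikes from the thing itself.
- bot.cut_out(picture, thing): "pixels" (420x560 bool, what is visible of it) and "point" ([column, row] in pixels, amid what is visible of it).
The state is a dict: "time": time; "joint_positions": joint angles; "dq": joint speeds; "tau": joint torques, N m; "tool_pos": TCP position; "tcp_rot": TCP orientation; "contact_force": force on the tool from outside, world axes, zero at the start; "moment": the same for the moment, N m; "grip_width": finger opening in mm; "finger_force": force on a finger pad.
Only numpy, scipy, OpenCV 4.12 (cv2) and the standard library are available. Lean on these libraries where they do the work, as an engineer would, in place of code of your own. Each camera call takes 0.05 s, during which the arm holds its last target. There are 200 camera calls.

## Task

Take the red-capped sample tube out of the orange rack and, still holding it by the cap, push its side against the steel bar of the blue cradle so that it swings level between your fingers. Then lay it flat in its place in the cradle's two V-shaped rests, foot towards the bar and cap sticking out beyond the far rest, and let go. Leave the blue- and purple-capped tubes standing in the rack.

Things in the scene. Friction and masses are not known exactly. Their poses are not given: they have to be found in the camera images.
- red_tube_mid (a point): Middle of the red-capped tube (on its axis, 50 mm from either end; z axis towards the cap). Tube 100 mm long, 16 mm across, 20 g; red cap 18 mm across on the top 20 mm, cap centre 40 mm from this point. Starts upright in the rack. Gripped at the cap with about 20 N, it turns about the line between the finger pads when its side is pushed with a few newtons.
- cradle: Fixed blue cradle. Origin on the worktop; x along the lying tube. Plate x -88..62, y +-40, 8 mm thick. Steel turning bar along y at x = -73: 8 mm thick, top at z = 62, on posts at y = +-34. Two V-rests 8 mm thick at x = -32 and 16, V 37 wide, tips at z = 52. Tube in place: foot at x = -50 (bar side), middle x = 0, cap x = 30 to 50, free for fingers; axis y = 0, z = 45. All mm.
- blue_tube: Blue-capped tube in the same orange rack, same size; origin at the centre of its foot, 3 mm above the worktop. To be left standing. The rack is fixed, 63 mm high with 19 mm holes: a tube must rise 62 mm to come free, and over 100 mm to pass above the other caps. The tubes stand in one row, at least 60 mm apart.
- purple_tube: Purple-capped tube in the same rack, same size; origin at the centre of its foot. To be left standing.
There are look-alikes about, which are no part of the job. What is shaped like the part that bears red_tube_mid but turquoise or yellow is not meant.

How it is judged:
By the outcome, as a careful person would: the job done as asked, in the order asked, and still so for the second after the job is handed in, with the robot touching nothing.
It also fails if it takes over 40 s, if anything falls off the work surface, if the arm or the gripper's body presses on something with over 40 N, if the wrist force passes 120 N, or if a joint passes its speed limit or range.

## Working session

There is one attempt and no reset: what is moved stays moved. The work goes in short steps, Python scripts to look and compute and a tool call to move; the robot and the scene stay as the last step left them, time stands still between calls to the robot, and variables do not carry over. Pictures are saved under pics/ and viewed, at most 10 in all, crops included, and the job is handed in when it is done.

Besides the shell and the picture viewer there is one more tool, called after "Emit:" as name(argument=value, ...) on one line, values as JSON. apply_moves: Moves the arm, as the interface text tells. Its arguments: {"type":"object","properties":{"motion":{"type":"string"},"fingers":{"type":"number"}},"required":["motion"]}

```bash
mkdir -p pics; ls; cat > h.py <<'E'
import numpy as np, cv2
from plant import bot
from scipy.spatial.transform import Rotation as R
def cap(n):
    o=bot.get_obs(); c=bot.capture(n)
    if n=="wrist":
        T=np.eye(4);T[:3,:3]=R.from_euler('xyz',o['tcp_rot']).as_matrix();T[:3,3]=o['tool_pos']
        c['W']=T@c['mount']
    else: c['W']=np.array(c['world_from_camera'])
    return c
def cloud(c):
    z=c['range_z'].astype(float); v,u=np.indices(z.shape)
    P=np.stack([(u-c['cx'])/c['fx']*z,(v-c['cy'])/c['fy']*z,z,np.ones_like(z)],-1)
    Q=(P@c['W'].T)[...,:3]; Q[z<=0]=np.nan
    return Q
E
python3 - <<'E'
from h import *
o=bot.get_obs();print({k:np.round(v,3).tolist() for k,v in o.items()})
ims=[]
for n in ("scene","side"):
    c=cap(n);cv2.imwrite(f"pics/{n}0.png",c['img']);Q=cloud(c);np.save(n+"0.npy",Q)
    for t in ("red_tube_mid","cradle","blue_tube","purple_tube"):
        for d in bot.cut_out(c,t)[:5]:
            m=np.array(d['pixels'])
            q=Q[m];print(n,t,round(d['p'],2),np.round(d['point']),np.round(np.nanmedian(q,0)),np.round(np.nanpercentile(q,[2,98],axis=0)).tolist(), np.median(c['img'][m],0))
E
```

```text
pics
{'time': 0.0, 'joint_positions': [-1.492, 0.343, 1.525, -0.0, 1.275, -0.146], 'dq': [-0.0, -0.0, 0.0, -0.002, -0.0, 0.0], 'tau': [-0.003, -43.125, -24.422, 0.072, 0.056, -0.0], 'tool_pos': [117.018, -511.325, 195.03], 'tcp_rot': [-3.14, -0.0, 0.225], 'contact_force': [-0.124, 0.041, -0.57], 'moment': [0.022, 0.004, -0.033], 'finger_force': 0.0, 'grip_width': 91.647}
scene red_tube_mid 0.89 [182. 255.] [523. 332.  70.] [[520.0, 247.0, 1.0], [705.0, 339.0, 104.0]] [ 87. 106. 120.]
scene red_tube_mid 0.86 [218. 312.] [413. 338.  16.] [[386.0, 301.0, 6.0], [457.0, 361.0, 19.0]] [109.5 113.5  67. ]
scene red_tube_mid 0.51 [300. 232.] [524.  24.  12.] [[510.0, -21.0, 0.0], [552.0, 72.0, 18.0]] [ 64. 128. 148.]
scene cradle 0.88 [342. 220.] [ 532. -120.    9.] [[450.0, -192.0, 0.0], [615.0, -78.0, 61.0]] [109.  78.  62.]
scene cradle 0.3 [227. 235.] [532. 235.  75.] [[528.0, 226.0, 11.0], [541.0, 240.0, 104.0]] [ 90.  84. 110.]
scene blue_tube 0.51 [247. 220.] [539. 169.  80.] [[535.0, 162.0, 13.0], [547.0, 175.0, 104.0]] [102.  95.  95.]
scene purple_tube 0.54 [225. 238.] [532. 234.  70.] [[528.0, 166.0, 4.0], [639.0, 240.0, 104.0]] [ 90.  87. 111.]
side red_tube_mid 0.68 [225. 290.] [528. 337.  90.] [[521.0, 323.0, 63.0], [542.0, 341.0, 105.0]] [30. 40. 80.]
side red_tube_mid 0.62 [275. 211.] [529.  34.  14.] [[514.0, -13.0, 0.0], [546.0, 75.0, 19.0]] [ 25.   93.5 116. ]
side cradle 0.89 [290. 164.] [ 530. -117.    8.] [[456.0, -165.0, 3.0], [596.0, -75.0, 61.0]] [78. 48. 36.]
side blue_tube 0.56 [246. 223.] [543. 174.  91.] [[537.0, 165.0, 67.0], [551.0, 177.0, 105.0]] [64. 64. 50.]
side purple_tube 0.77 [236. 250.] [538. 239.  84.] [[530.0, 192.0, 33.0], [559.0, 243.0, 105.0]] [53. 51. 78.]
```

View pics/scene0.png

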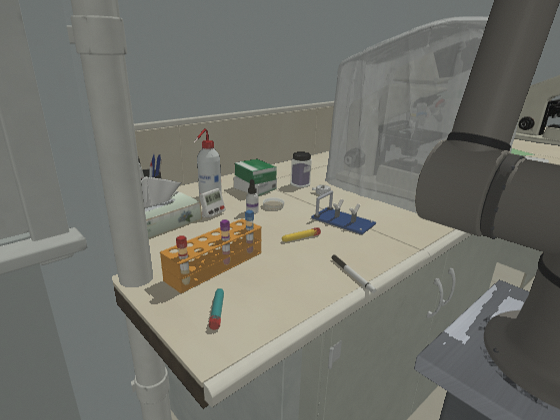

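```bash
python3 - <<'E'
from h import *
a=cv2.imread("pics/scene0.png")[170:340,150:420];b=cv2.imread("pics/side0.png")[120:330,180:360]
a=cv2.resize(a,None,fx=1.6,fy=1.6,interpolation=2);b=cv2.resize(b,None,fx=1.9,fy=1.9,interpolation=2)
H=max(a.shape[0],b.shape[0]);p=lambda x:cv2.copyMakeBorder(x,0,H-x.shape[0],0,0,0)
cv2.imwrite("pics/c1.png",np.clip(np.hstack([p(a),p(b)])*1.5,0,255))
for n in("scene","side"):
    im=cv2.imread(f"pics/{n}0.png");Q=np.load(n+"0.npy");hsv=cv2.cvtColor(im,cv2.COLOR_BGR2HSV)
    # cap tops
    m=(Q[...,2]>99)&(Q[...,2]<108)&(Q[...,0]>400)&(Q[...,0]<700)&(abs(Q[...,1])<450)
    k,l,s,_=cv2.connectedComponentsWithStats(m.astype('uint8'))
    for i in range(1,k):
        if s[i,4]>8:
            q=Q[l==i];print(n,s[i],np.round((q.min(0)+q.max(0))/2,1),np.round(q.mean(0),1),np.round(np.ptp(q,axis=0)),np.median(im[l==i],0))
    m=(Q[...,2]>40)&(Q[...,2]<66)&(Q[...,0]>420)&(Q[...,0]<650)&(Q[...,1]<-50)&(Q[...,1]>-220)
    for zz in((56,66),(40,56)):
        mm=(m&(Q[...,2]>zz[0])&(Q[...,2]<zz[1])).astype('uint8')
        k,l,s,_=cv2.connectedComponentsWithStats(mm)
        for i in range(1,k):
            if s[i,4]>5:
                q=Q[l==i];print(n,'cr',zz,s[i],np.round(q.mean(0)),np.round(q.min(0)),np.round(q.max(0)))
E
```

```text
scene [342 155  77  23 235] [ 570.5 -318.7  103.5] [ 561.  -320.8  103.5] [256.  21.   9.] [117. 122. 121.]
scene [245 210   9   5  36] [543.2 167.1 102. ] [541.3 168.1 102.4] [15. 16.  6.] [122.  101.5  67.5]
scene [220 219  10   6  42] [535.3 232.3 101.9] [534.3 233.3 102.5] [16. 15.  6.] [116.5  62.5 112.5]
scene [103 225   7   5  28] [649.9 415.9 103.4] [649.8 416.2 103.4] [ 4. 12.  8.] [116. 117. 112.]
scene [111 228  37  13 168] [599.7 390.8 103.5] [589.2 397.  103.5] [38. 59.  9.] [115. 121. 120.]
scene [176 235  11   7  55] [528.3 330.9 101.8] [526.1 331.5 102.5] [19. 17.  6.] [ 51.  56. 134.]
scene [ 98 241   8   7  35] [590.3 444.3 103.4] [590.1 444.6 103.4] [ 6. 11.  9.] [115. 117. 112.]
scene cr (56, 66) [317 190  16  10  55] [ 581. -113.   61.] [ 575. -149.   56.] [591. -78.  64.]
scene cr (40, 56) [330 193   3   6  17] [ 587. -147.   47.] [ 584. -150.   40.] [ 592. -144.   55.]
scene cr (40, 56) [316 199   4   7  20] [577. -80.  48.] [573. -83.  40.] [584. -77.  55.]
scene cr (40, 56) [338 199   6   6  21] [ 545. -136.   46.] [ 540. -143.   41.] [ 549. -130.   53.]
scen
[... 973 characters left out ...]
de cr (40, 56) [266 140   1   6   6] [ 588. -147.   48.] [ 588. -148.   43.] [ 589. -143.   54.]
side cr (40, 56) [280 145   5   9  24] [ 548. -134.   46.] [ 544. -147.   40.] [ 552. -126.   52.]
side cr (40, 56) [302 147   4   8  28] [ 501. -142.   46.] [ 497. -149.   41.] [ 505. -132.   51.]
side cr (40, 56) [280 155   4   4  13] [ 542. -103.   48.] [ 538. -107.   40.] [ 545. -100.   52.]
side cr (40, 56) [261 157   3   8  19] [579. -77.  47.] [576. -81.  40.] [581. -72.  55.]
side cr (40, 56) [302 156   4   4  13] [ 495. -111.   49.] [ 491. -115.   41.] [ 498. -107.   53.][ WARN:0@0.615] global loadsave.cpp:1063 imwrite_ Unsupported depth image for selected encoder is fallbacked to CV_8U.
```

View pics/c1.png

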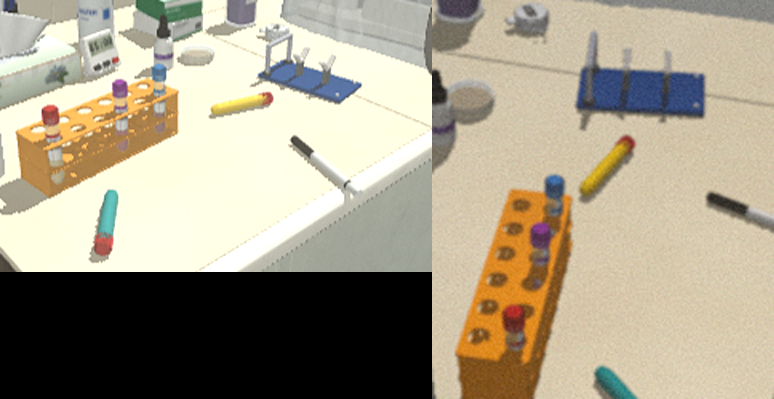

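```bash
python3 - <<'E'
from h import *
Q=np.concatenate([np.load(n+"0.npy").reshape(-1,3) for n in("scene","side")]);Q=Q[~np.isnan(Q[:,0])]
def mp(lo,hi):
    print("z",lo,hi,"rows x, cols y 500..-500 step 40")
    s=Q[(Q[:,2]>lo)&(Q[:,2]<hi)]
    H,_,_=np.histogram2d(s[:,0],s[:,1],bins=[np.arange(0,801,40),np.arange(-520,521,40)])
    for i,r in enumerate(H): print(f"{i*40:4d}"," ".join("#" if v>2 else "." for v in r[::-1]))
mp(110,250);mp(250,700)
s=Q[(Q[:,2]>110)&(Q[:,2]<300)&(Q[:,1]>340)&(Q[:,0]<680)&(Q[:,0]>300)];print(len(s),np.percentile(s,[0,5,50,95,100],axis=0).round())
s=Q[(Q[:,2]>60)&(Q[:,2]<300)&(Q[:,1]<-250)&(Q[:,1]>-360)&(Q[:,0]>300)];print(np.percentile(s,[0,5,50,95,100],axis=0).round())
E
```

```text
z 110 250 rows x, cols y 500..-500 step 40
   0 . . . . . . . . . . . # . . . . . . . . . . . . . .
  40 . . . . . . . . . . . # # # . . . . . . . . . . . .
  80 . . . . . . . . . . . # # . . . . . . . . . . . . .
 120 . . . . . . . . . . # # # . . . . . . . . . . . . .
 160 . . . . . . . . . . # # . . . . . . . . . . . . . .
 200 . . . . . . . . . . # # . . . . . . . . . . . . . .
 240 . . . . . . . . . . . # # # . . . . . . . . . . . .
 280 . . . . . . . . . . . . . . . . . . . . . # # # . .
 320 . . . . . . . . . . . . . . . . . . . . . # # . . .
 360 . . . . . . . . . . . . . . . . . . . . # # . . . .
 400 . . . . . . . . . . . . . . . . . . . . # # . . . .
 440 . . . . . . . . . . . . . . . . . . . . # # . . . .
 480 . . . . . . . . . . . . . . . . . . . . # # . . . .
 520 # # . . . . . . . . . . . . . . . . . . # # . . . .
 560 # # # # . . . . . . . . . . . . . . . . # # . . . .
 600 . . # . . . . . . . . . . . . . . . . . # # . . . .
 640 . . # . . . . . . . . . . . . . . . . . # # . . . .
 680 . . . . . . . . . . . . . . . . . . . . # # . . . .
 720 . . . . . . . . . . . . . 
[... 768 characters left out ...]
. . . . . . . . . . . . . . . . # # # # .
 480 . . . . . . . . . . . . . . . . . . . . # # # # . .
 520 . . . . . . . . . . . . . . . . . . . . # # . . . .
 560 # # # # # . . . . . . . . . . . . . . . # # . . . .
 600 . . # . # . . . . . . . . . . . . . . . # # . . . .
 640 . . # . . . . . . . . . . . . . . . . . # # . . . .
 680 . . . . . . . . . . . . . . . . . . . . # # . . . .
 720 . . . . . . . . . . . . . . . . . . . . # # . . . .
 760 . . . . . . . . . . . . . . . . . . . . . # # . . .
39796 [[537. 360. 110.]
 [545. 392. 137.]
 [590. 531. 210.]
 [642. 622. 291.]
 [654. 663. 300.]]
[[ 316. -360.   60.]
 [ 354. -344.   74.]
 [ 553. -323.  192.]
 [1017. -310.  289.]
 [1038. -250.  300.]]
```

Candidates for the red tube (scene picture): the red-capped tube standing in the orange rack at (182,243), the turquoise tube with a red tip lying at (217,308), and the yellow tube with a red tip lying at (300,236). The crop confirms that the standing clear tube with the red cap is the one wanted. Purple is at (225,226) and blue at (249,214).

```bash
cat >> h.py <<'E'
def plan(wps,start=None,step=50,ang=9.5):
    """wps: (x,y,z,yaw) -> rows in tool axes (tool straight down)"""
    o=bot.get_obs(); p=np.array(start if start is not None else [*o['tool_pos'],o['tcp_rot'][2]],float)
    rows=[]
    for w in wps:
        w=np.array(w,float); d=w-p
        n=max(1,int(np.ceil(max(np.linalg.norm(d[:3])/step,abs(np.degrees(d[3]))/ang))))
        s=p.copy()
        for i in range(n):
            t=s+d*(i+1)/n; e=t-p; c,sn=np.cos(p[3]),np.sin(p[3])
            r=[round((c*e[0]+sn*e[1])/1e3,4),round((sn*e[0]-c*e[1])/1e3,4),round(-e[2]/1e3,4),round(-np.degrees(e[3]),1)]
            rows.append(r)
            p=p+np.array([c*r[0]+sn*r[1],sn*r[0]-c*r[1],-r[2],0])*1e3; p[3]-=np.radians(r[3])
    for i in range(0,len(rows),8): print("; ".join(" ".join(f"{v:g}" for v in r) for r in rows[i:i+8]))
    return p
E
python3 - <<'E'
from h import *
Q=np.concatenate([np.load(n+"0.npy").reshape(-1,3) for n in("scene","side")])
for lo,hi in((110,180),(180,250),(250,350),(350,500),(500,700)):
    s=Q[(Q[:,2]>lo)&(Q[:,2]<hi)&(Q[:,0]>400)&(Q[:,0]<800)&(Q[:,1]>150)&(Q[:,1]<480)]
    if len(s): print(lo,len(s),"nearest to rack:",s[np.argsort(np.hypot(s[:,0]-528,s[:,1]-332))[[0,5,20]]].round().tolist(), "minx,miny", s[:,0].min(),s[:,1].min())
pol=lambda r,b:(r*np.cos(b),r*np.sin(b))
plan([(*pol(375,-1.35),230,-1.0),(*pol(375,-1.0),240,-0.75),(*pol(380,-0.6),240,-0.4),(*pol(420,-.1),240,0.1),(*pol(470,.35),240,.6),(505,305,240,.8)])
E
```

```text
110 3934 nearest to rack: [[586.0, 370.0, 150.0], [585.0, 373.0, 161.0], [589.0, 367.0, 175.0]] minx,miny 540.8374945339059 279.24981863219966
180 4746 nearest to rack: [[584.0, 373.0, 216.0], [584.0, 374.0, 193.0], [587.0, 370.0, 225.0]] minx,miny 579.4658979892796 359.7313785726574
250 8278 nearest to rack: [[586.0, 370.0, 322.0], [585.0, 373.0, 291.0], [584.0, 375.0, 348.0]] minx,miny 579.1800582072707 359.4557929129247
350 14943 nearest to rack: [[582.0, 370.0, 422.0], [583.0, 369.0, 414.0], [584.0, 367.0, 441.0]] minx,miny 574.6839485367093 355.93388029354645
500 3363 nearest to rack: [[587.0, 373.0, 503.0], [585.0, 378.0, 531.0], [583.0, 381.0, 517.0]] minx,miny 580.8829286964012 373.3382849583389
-0.0002 -0.0187 -0.0043 8.8; -0.0031 -0.0185 -0.0043 8.7; -0.0058 -0.0179 -0.0043 8.8; -0.0085 -0.0167 -0.0042 8.8; -0.0109 -0.0152 -0.0043 8.8; -0.0131 -0.0134 -0.0043 8.7; -0.015 -0.0113 -0.0043 8.8; -0.0166 -0.0088 -0.0043 8.8
0.0076 -0.0429 -0.0033 -4.8; 0.0111 -0.042 -0.0034 -4.8; 0.0146 -0.041 -0.0033 -4.7; 0.0031 -0.0374 0 -5; 0.0063 -0.037 0 -5.1; 0.0096 -0.0363 0 -5; 0.0127 -0.0353 0 -5; 0.0058 -0.0399 0 -5.7
0.0096 -0.0392 0 -5.8; 0.0136 -0.0379 0 -5.7; 0.0173 -0.0365 0 -5.7; 0.0209 -0.0345 0 -5.7; 0.0087 -0.04 0 -5.7; 0.0126 -0.0388 0 -5.8; 0.0165 -0.0375 0 -5.7; 0.0202 -0.0355 0 -5.8
0.0236 -0.0334 0 -5.7; 0.0334 -0.0207 0 -2.9; 0.0344 -0.019 0 -2.8; 0.0353 -0.0173 0 -2.9; 0.0362 -0.0155 0 -2.9
```

Emit:
apply_moves(motion="0 -0.019 -0.004 8.8; -0.003 -0.0185 -0.004 8.8; -0.006 -0.018 -0.004 8.8; -0.0085 -0.0165 -0.004 8.8; -0.011 -0.015 -0.004 8.8; -0.013 -0.0135 -0.004 8.8; -0.015 -0.0115 -0.004 8.8; -0.0165 -0.009 -0.004 8.8", fingers=1)

```text
time: 1.5
tool_pos: [82.6, -364.8, 227.9]
tcp_rot: [3.141, -0.0, -1.009]
contact_force: [-0.9, -1.3, -0.0]
grip_width: 91.7
finger_force: 0.0
```

Emit:
apply_moves(motion="0.0075 -0.043 -0.003 -4.8; 0.011 -0.042 -0.003 -4.8; 0.0145 -0.041 -0.003 -4.7; 0.003 -0.0375 0 -5; 0.006 -0.037 0 -5; 0.0095 -0.0365 0 -5; 0.0125 -0.0355 0 -5; 0.006 -0.04 0 -5.7")

```text
time: 2.5
tool_pos: [336.8, -178.8, 236.8]
tcp_rot: [3.141, -0.001, -0.303]
contact_force: [-0.1, 0.1, 0.3]
grip_width: 92.2
finger_force: 0.0
```

```bash
python3 - <<'E'
from h import *
pol=lambda r,b:(r*np.cos(b),r*np.sin(b))
plan([(*pol(420,-.1),240,0.1),(*pol(470,.35),240,.5),(490,300,230,.6)])
E
```

```text
0.0092 -0.0387 -0.0008 -5.8; 0.013 -0.0376 -0.0008 -5.7; 0.0167 -0.0361 -0.0008 -5.8; 0.0202 -0.0343 -0.0008 -5.8; 0.0088 -0.0399 0 -4.6; 0.0119 -0.0392 0 -4.6; 0.015 -0.038 0 -4.5; 0.018 -0.0367 0 -4.6
0.0209 -0.0352 0 -4.6; 0.0364 -0.0329 0.0033 -1.9; 0.0374 -0.0316 0.0034 -1.9; 0.0385 -0.0304 0.0033 -1.9
```

Emit:
apply_moves(motion="0.009 -0.0385 -0.001 -5.8; 0.013 -0.0375 -0.001 -5.8; 0.0165 -0.036 -0.001 -5.8; 0.02 -0.0345 -0.001 -5.8; 0.009 -0.04 0 -4.6; 0.012 -0.039 0 -4.6; 0.015 -0.038 0 -4.6; 0.018 -0.0365 0 -4.6")

```text
time: 3.5
tool_pos: [435.9, 120.6, 240.8]
tcp_rot: [3.141, -0.0, 0.423]
contact_force: [-0.7, -0.4, 0.5]
grip_width: 92.0
finger_force: 0.0
```

Emit:
apply_moves(motion="0.021 -0.035 0 -4.6; 0.036 -0.033 0.0035 -1.9; 0.037 -0.0315 0.0035 -1.9; 0.038 -0.030 0.0035 -1.9; 0 0 0 0")

```text
time: 4.12
tool_pos: [488.3, 300.2, 228.8]
tcp_rot: [-3.141, 0.001, 0.603]
contact_force: [-0.2, -0.3, -0.1]
grip_width: 91.5
finger_force: 0.0
```

```bash
python3 - <<'E'
from h import *
o=bot.get_obs();print(np.round(o['tool_pos'],1),np.round(o['tcp_rot'],3),o['time'])
c=cap("wrist");Q=cloud(c);im=c['img'];cv2.imwrite("pics/w1.png",im)
m=(Q[...,2]>99)&(Q[...,2]<108)&(Q[...,0]>480)&(Q[...,0]<560)&(Q[...,1]>120)&(Q[...,1]<360)
k,l,s,_=cv2.connectedComponentsWithStats(m.astype('uint8'))
for i in range(1,k):
    if s[i,4]>30:
        q=Q[l==i];print(s[i],np.round((q.min(0)+q.max(0))/2,1),np.round(np.ptp(q,axis=0),1),np.round(np.median(q,0),1),np.median(im[l==i],0))
E
```

```text
[488.3 300.2 228.8] [-3.141e+00  1.000e-03  6.030e-01] 4.125
[262 132  20  20 260] [529.5 331.4 103.2] [16.5 17.3  6.4] [529.6 331.4 104.1] [ 45.  46. 130.]
[352 185  19  19 250] [537.5 233.7 102.8] [17.5 16.   7.2] [537.6 234.  103.9] [111.  51. 103.]
[409 217  19  18 248] [544.5 167.5 102.9] [17.8 15.9  7. ] [544.4 168.5 104.1] [127.  94.  56.]
```

View pics/w1.png

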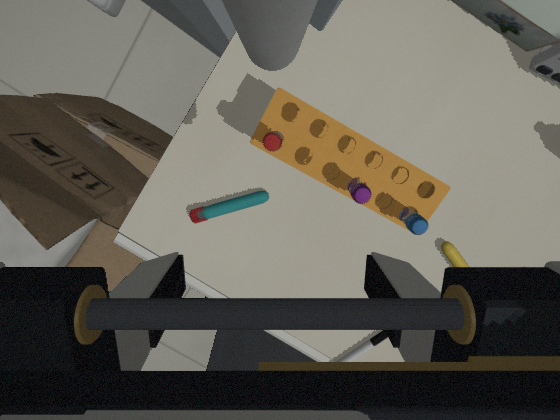

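The wrist view shows the red cap at (272,142), which gives (529.5, 331.4) with its top at z≈103, as expected. Purple is at (361,192) and blue at (417,226). The pole lies beyond at the top of the picture.

```bash
python3 - <<'E'
from h import *
plan([(529.5,331.4,190,.6),(529.5,331.4,75,.6)],step=30)
E
```

```text
0.0176 -0.0012 0.0131 0; 0.0176 -0.0011 0.0131 0.1; 0.0176 -0.0013 0.013 0; 0 0 0.0288 0; 0 0 0.0287 0; 0 0 0.0288 0; 0 0 0.0287 0
```

Emit:
apply_moves(motion="0.0175 -0.001 0.013 0; 0.0175 -0.001 0.013 0; 0.018 -0.0015 0.013 0; 0 0 0.029 0; 0 0 0.029 0; 0 0 0.0285 0; 0 0 0.0285 0; 0 0 0 0")

```text
time: 5.18
tool_pos: [528.6, 328.6, 74.6]
tcp_rot: [-3.141, 0.005, 0.599]
contact_force: [-0.1, -0.1, 0.0]
grip_width: 91.6
finger_force: 0.0
```

```bash
python3 - <<'E'
from h import *
o=bot.get_obs();print(np.round(o['tool_pos'],1),np.round(o['tcp_rot'],3))
c=cap("side");Q=cloud(c)
cv2.imwrite("pics/s2.png",cv2.resize(c['img'][180:360,120:360],None,fx=3,fy=3))
E
```

```text
[528.6 328.6  74.6] [-3.141  0.005  0.599]
```

View pics/s2.png

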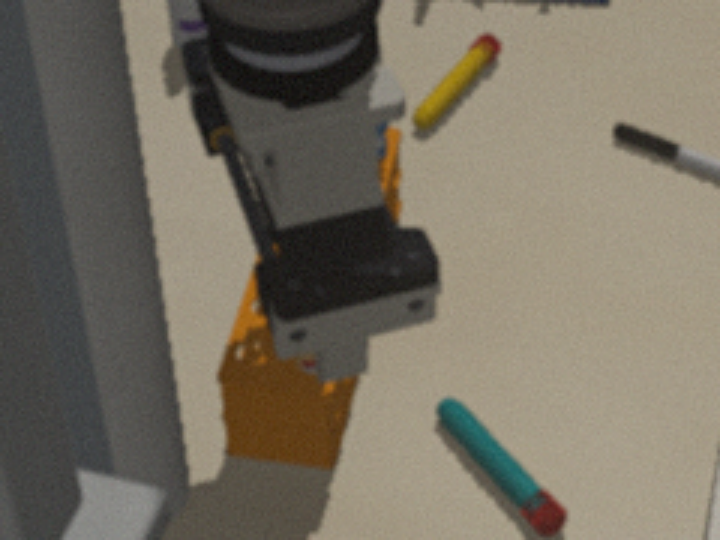

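The gripper straddles the red cap (about (308,362) in the crop) and is clear of the pole. I'll correct by 2 mm and close.

Emit:
apply_moves(motion="0.0025 -0.002 0 0; 0 0 0 0")

```text
time: 5.48
tool_pos: [531.8, 334.0, 77.7]
tcp_rot: [3.141, -0.003, 0.6]
contact_force: [0.3, 0.2, -0.2]
grip_width: 91.9
finger_force: 0.0
```

Emit:
apply_moves(motion="0 0 0 0; 0 0 0 0; 0 0 0 0; 0 0 0 0; 0 0 0 0; 0 0 0 0", fingers=-1)

```text
time: 6.22
tool_pos: [531.0, 333.5, 76.1]
tcp_rot: [3.142, 0.0, 0.6]
contact_force: [-0.2, 0.5, 0.2]
grip_width: 36.6
finger_force: 0.0
```

Emit:
apply_moves(motion="-0.0022 0.001 0.0015 0; 0 0 0 0; 0 0 0 0; 0 0 0 0; 0 0 0 0")

```text
time: 6.85
tool_pos: [529.8, 331.5, 74.7]
tcp_rot: [3.142, -0.0, 0.6]
contact_force: [0.5, 0.1, -0.3]
grip_width: 0.8
finger_force: 0.0
```

```bash
python3 - <<'E'
from h import *
o=bot.get_obs();print({k:np.round(v,3).tolist() for k,v in o.items()})
a=cap("side");b=cap("wrist");Q=cloud(a)
print(b['mount'].round(3))
cv2.imwrite("pics/s3.png",np.hstack([cv2.resize(a['img'][250:340,170:270],(440,396)),cv2.resize(b['img'],(360,396))]))
hs=cv2.cvtColor(a['img'],cv2.COLOR_BGR2HSV)
E
```

```text
{'time': 6.85, 'joint_positions': [0.437, 0.632, 1.391, -0.0, 1.119, 1.407], 'dq': [0.001, -0.001, -0.001, -0.001, -0.001, -0.0], 'tau': [-0.008, -55.451, -22.577, 0.044, -0.074, 0.0], 'tool_pos': [529.756, 331.5, 74.698], 'tcp_rot': [3.142, -0.0, 0.6], 'contact_force': [0.514, 0.084, -0.319], 'moment': [-0.028, -0.006, 0.024], 'finger_force': 0.0, 'grip_width': 0.85}
[[-0.0000e+00 -9.5800e-01 -2.8700e-01  7.7311e+01]
 [ 1.0000e+00 -0.0000e+00  1.0000e-03  8.8000e-02]
 [-1.0000e-03 -2.8700e-01  9.5800e-01 -1.9007e+02]
 [ 0.0000e+00  0.0000e+00  0.0000e+00  1.0000e+00]]
```

View pics/s3.png

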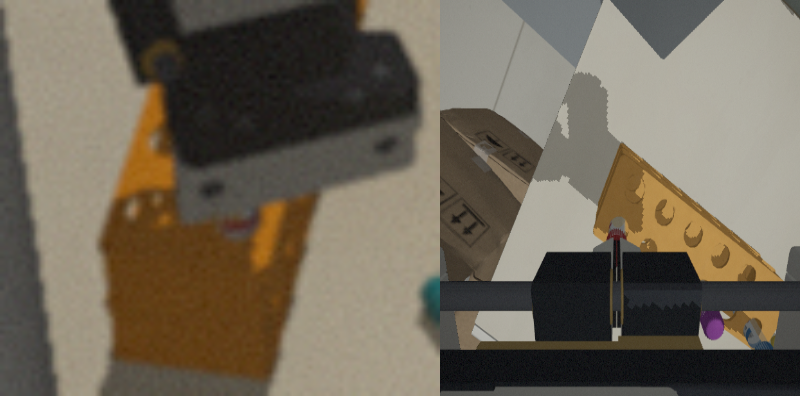

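```bash
python3 - <<'E'
from h import *
b=cap("wrist");Q=cloud(b);im=b['img']
o=bot.get_obs();Rm=R.from_euler('xyz',o['tcp_rot']).as_matrix()
T=(Q-o['tool_pos'])@Rm   # tool coords
print(b['fx'])
for r in range(300,372,8):
    print(r,[ (c,*T[r,c].round().astype(int).tolist(),im[r,c].tolist()) if T[r,c,0]==T[r,c,0] else (c,'-') for c in range(262,298,5)])
cv2.imwrite("pics/w3.png",cv2.resize(im[210:380,200:360],None,fx=3.5,fy=3.5,interpolation=2))
hs=cv2.cvtColor(im,cv2.COLOR_BGR2HSV);m=((hs[...,0]<8)|(hs[...,0]>172))&(hs[...,1]>120)
m[:, :200]=0;m[:,360:]=0
print(m.sum(),np.nanpercentile(T[m],[2,50,98],axis=0).round(1),np.nanpercentile(Q[m],[2,50,98],axis=0).round(1))
E
```

```text
341.7389050057445
300 [(262, 35, -3, -120, [24, 17, 21]), (267, 33, -2, -116, [45, 71, 83]), (272, 31, 0, -112, [47, 44, 42]), (277, 31, 1, -111, [46, 44, 40]), (282, 32, 2, -115, [45, 73, 86]), (287, 36, 3, -120, [34, 30, 30]), (292, 36, 4, -120, [34, 31, 30]), (297, 36, 5, -120, [32, 28, 27])]
308 [(262, 35, -3, -122, [23, 21, 19]), (267, 31, -2, -117, [48, 77, 91]), (272, 30, 0, -114, [53, 50, 48]), (277, 30, 1, -114, [50, 48, 45]), (282, 31, 2, -117, [49, 81, 96]), (287, 35, 3, -122, [44, 39, 37]), (292, 35, 4, -122, [46, 43, 39]), (297, 35, 5, -122, [46, 40, 38])]
316 [(262, 33, -3, -122, [31, 28, 23]), (267, 31, -2, -119, [47, 75, 87]), (272, 28, 0, -115, [57, 54, 51]), (277, 28, 1, -115, [57, 53, 53]), (282, 31, 2, -119, [54, 85, 99]), (287, 33, 3, -123, [21, 20, 19]), (292, 33, 4, -122, [37, 33, 33]), (297, 33, 5, -122, [49, 45, 43])]
324 [(262, 30, -3, -121, [28, 29, 27]), (267, 29, -2, -119, [49, 76, 90]), (272, 26, 0, -116, [55, 54, 52]), (277, 26, 1, -115, [55, 52, 49]), (282, 28, 2, -119, [46, 77, 92]), (287, 31, 3, -122, [24, 22, 19]), (292, 31, 4, -122, [43, 41, 37]), 
[... 845 characters left out ...]
1])]
356 [(262, 22, -3, -122, [26, 25, 19]), (267, -1, -2, -94, [86, 92, 93]), (272, -137, -2, 74, [160, 173, 175]), (277, 21, 1, -121, [103, 124, 130]), (282, 22, 2, -122, [55, 72, 81]), (287, 22, 3, -122, [38, 58, 66]), (292, 21, 4, -121, [37, 55, 64]), (297, 21, 6, -121, [38, 58, 64])]
364 [(262, 22, -3, -124, [38, 68, 79]), (267, 21, -2, -124, [38, 66, 77]), (272, 22, 0, -125, [39, 64, 77]), (277, 22, 1, -125, [41, 68, 79]), (282, 24, 2, -127, [40, 67, 78]), (287, 21, 3, -124, [44, 69, 81]), (292, 22, 4, -125, [39, 66, 78]), (297, 22, 5, -125, [45, 68, 81])]
231 [[  3.3  -7.4 -60.5]
 [  7.3   0.  -21.3]
 [  9.9   7.7 -10.9]] [[528.5 327.5  85.6]
 [536.7 336.4  96. ]
 [538.2 340.  135.2]]
```

View pics/w3.png

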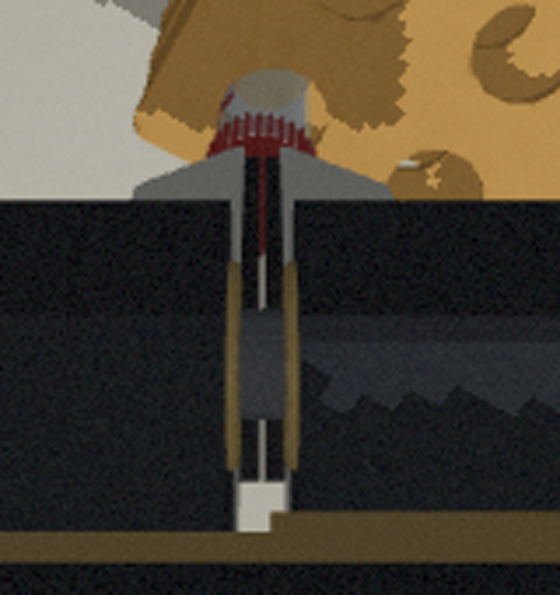

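```bash
python3 - <<'E'
from h import *
b=cap("wrist");Q=cloud(b);im=b['img']
o=bot.get_obs();Rm=R.from_euler('xyz',o['tcp_rot']).as_matrix()
T=(Q-o['tool_pos'])@Rm
for r in range(228,300,4):
    print(r,*[ "%d:%s"%(c,T[r,c].round().astype(int).tolist()) if T[r,c,0]==T[r,c,0] else f'{c}:-' for c in (235,245,255,262,268,272,275,278,282,288,295,305)])
E
```

```text
228 235:[-13, -32, 74] 245:[3, -19, 27] 255:[8, -12, 11] 262:[8, -7, 12] 268:[8, -4, 11] 272:[8, -1, 11] 275:[8, 1, 11] 278:[8, 3, 11] 282:[9, 5, 10] 288:[9, 9, 10] 295:[9, 13, 10] 305:[9, 19, 10]
232 235:[-17, -32, 75] 245:[6, -18, 10] 255:[6, -12, 11] 262:[6, -7, 11] 268:[6, -4, 11] 272:[7, -1, 7] 275:[7, 1, 7] 278:[7, 2, 7] 282:[6, 5, 10] 288:[6, 9, 11] 295:[6, 13, 11] 305:[6, 19, 11]
236 235:[-20, -32, 74] 245:[3, -18, 10] 255:[3, -12, 11] 262:[3, -7, 10] 268:[6, -4, 3] 272:[7, -1, 0] 275:[7, 1, 1] 278:[7, 2, 0] 282:[6, 5, 3] 288:[0, 9, 19] 295:[3, 13, 11] 305:[3, 19, 11]
240 235:[-24, -32, 74] 245:[1, -18, 11] 255:[1, -12, 11] 262:[0, -8, 11] 268:[6, -3, -5] 272:[7, -1, -7] 275:[7, 1, -7] 278:[7, 2, -7] 282:[6, 5, -4] 288:[1, 9, 10] 295:[1, 13, 10] 305:[1, 19, 9]
244 235:[-27, -32, 73] 245:[-2, -18, 11] 255:[-2, -12, 11] 262:[1, -7, 3] 268:[6, -3, -11] 272:[7, -1, -13] 275:[7, 1, -14] 278:[8, 2, -14] 282:[6, 5, -11] 288:[1, 8, 3] 295:[-2, 13, 11] 305:[-2, 20, 11]
248 235:[-31, -33, 75] 245:[-5, -18, 11] 255:[-5, -12, 11] 262:[4, -7, -11] 268:[7, -3, -18] 272:[8, -1, -20] 275:[7,
[... 1996 characters left out ...]
113] 295:[36, 5, -113] 305:[36, 8, -114]
288 235:[36, -9, -115] 245:[36, -7, -115] 255:[36, -5, -115] 262:[36, -3, -115] 268:[34, -1, -111] 272:[9, -1, -67] 275:[6, 0, -60] 278:[9, 2, -67] 282:[34, 2, -112] 288:[36, 3, -116] 295:[36, 5, -115] 305:[36, 8, -116]
292 235:[36, -9, -117] 245:[36, -7, -116] 255:[36, -4, -117] 262:[36, -3, -116] 268:[34, -1, -113] 272:[9, -1, -70] 275:[5, 0, -61] 278:[9, 2, -70] 282:[35, 2, -114] 288:[36, 3, -117] 295:[36, 5, -117] 305:[36, 7, -117]
296 235:[36, -9, -119] 245:[36, -7, -119] 255:[36, -4, -119] 262:[36, -3, -119] 268:[34, -1, -115] 272:[9, -1, -73] 275:[3, 0, -63] 278:[9, 2, -72] 282:[34, 2, -115] 288:[36, 3, -119] 295:[35, 5, -117] 305:[36, 7, -119]
```

```bash
python3 - <<'E'
from h import *
o=bot.get_obs();Rm=R.from_euler('xyz',o['tcp_rot']).as_matrix()
for n in("side","scene"):
    a=cap(n);Q=cloud(a);T=(Q-o['tool_pos'])@Rm;hs=cv2.cvtColor(a['img'],cv2.COLOR_BGR2HSV)
    m=(abs(T[...,0])<15)&(abs(T[...,1])<40)&(T[...,2]>-90)&(T[...,2]<20)&(hs[...,1]<90)
    t=T[m];print(n,len(t))
    for z in range(-90,20,6):
        s=t[(t[:,2]>=z)&(t[:,2]<z+6)]
        if len(s):print(z,len(s),s.min(0).round(),s.max(0).round())
    r=((hs[...,0]<8)|(hs[...,0]>172))&(hs[...,1]>110)&(np.hypot(T[...,0],T[...,1])<60)
    if r.any():print('red',r.sum(),np.nanpercentile(T[r],[5,50,95],axis=0).round(1).tolist())
E
```

```text
side 18
-6 4 [-4. -8. -4.] [ 0. -6. -1.]
0 4 [-5. -9.  1.] [-0. -5.  5.]
6 10 [-4. -8.  7.] [ 4. -5. 10.]
red 7 [[-0.9, -28.2, -142.2], [2.5, -7.8, 2.4], [9.9, -5.0, 5.8]]
scene 532
-90 24 [-13. -21. -90.] [ -5.  -0. -84.]
-84 46 [-13. -21. -84.] [ -5.  18. -78.]
-78 43 [-13. -20. -78.] [ -4.  20. -72.]
-72 51 [-13. -19. -72.] [ -3.  19. -66.]
-66 53 [-12. -19. -66.] [  1.  17. -60.]
-60 70 [-13. -19. -60.] [  9.  17. -54.]
-54 58 [-13. -19. -54.] [  9.  16. -48.]
-48 54 [-13. -17. -48.] [  8.  14. -42.]
-42 32 [-13. -14. -42.] [ 10.  14. -36.]
-36 20 [-12.  -7. -36.] [ 10.   9. -32.]
-30 7 [-10.  -1. -29.] [  4.   3. -25.]
-18 2 [ -4.  -7. -16.] [ -4.  -7. -12.]
-12 8 [-7. -9. -8.] [ 3. -5. -6.]
-6 27 [-10.  -9.  -6.] [ 4.  0. -0.]
0 5 [-6. -8.  1.] [ 2. -5.  6.]
6 29 [-10.  -8.   6.] [ 8. 40. 12.]
12 1 [-9.  2. 12.] [-9.  2. 12.]
18 2 [-10.  -3.  19.] [-9.  0. 20.]
red 99 [[-9.9, -8.9, -28.9], [-5.1, -5.5, -21.4], [4.2, 1.3, 5.2]]
```

Emit:
apply_moves(motion="0 0 0 0; 0 0 0 0; 0 0 0 0; 0 0 0 0", fingers=-0.2)

```text
time: 7.65
tool_pos: [529.7, 331.5, 74.7]
tcp_rot: [3.142, 0.0, 0.6]
contact_force: [0.1, -0.0, -0.9]
grip_width: 34.3
finger_force: 0.0
```

```bash
python3 - <<'E'
from h import *
o=bot.get_obs();Rm=R.from_euler('xyz',o['tcp_rot']).as_matrix();print(o['grip_width'],o['tool_pos'],o['time'])
for n in("scene","wrist"):
    a=cap(n);Q=cloud(a);T=(Q-o['tool_pos'])@Rm;hs=cv2.cvtColor(a['img'],cv2.COLOR_BGR2HSV)
    m=(abs(T[...,0])<15)&(abs(T[...,1])<60)&(T[...,2]>-90)&(T[...,2]<5)&(hs[...,1]<90)
    t=T[m];print(n,len(t))
    for z in range(-78,5,6):
        s=t[(t[:,2]>=z)&(t[:,2]<z+6)]
        for side in(-1,1):
            u=s[s[:,1]*side>0]
            if len(u):print(z,side,len(u),u.min(0).round(),u.max(0).round())
E
```

```text
34.26360272840375 [529.72466282 331.47870202  74.66380338] 7.65
scene 681
-78 -1 17 [-13. -36. -78.] [-11. -19. -72.]
-78 1 24 [-13.  17. -78.] [ -5.  37. -72.]
-72 -1 46 [-13. -37. -72.] [  9. -19. -66.]
-72 1 39 [-13.  17. -72.] [  7.  35. -66.]
-66 -1 47 [-13. -36. -66.] [ 10. -21. -60.]
-66 1 46 [-13.  16. -66.] [  9.  34. -60.]
-60 -1 53 [-13. -36. -60.] [ 10. -19. -54.]
-60 1 44 [-13.  16. -60.] [  8.  32. -54.]
-54 -1 51 [-13. -35. -54.] [  9. -19. -48.]
-54 1 41 [-13.  17. -54.] [  7.  31. -48.]
-48 -1 38 [-13. -35. -48.] [  9. -20. -42.]
-48 1 43 [-13.  16. -48.] [  8.  31. -42.]
-42 -1 23 [-13. -30. -42.] [ 10. -21. -36.]
-42 1 42 [-13.  15. -42.] [  8.  30. -36.]
-36 -1 11 [-11. -24. -36.] [  8. -19. -31.]
-36 1 25 [-12.  17. -36.] [  7.  25. -32.]
-30 1 7 [-10.   2. -30.] [  1.   8. -25.]
-24 -1 3 [  0.  -7. -24.] [  5.  -6. -23.]
-18 -1 3 [ -5.  -8. -16.] [ -4.  -6. -13.]
-12 -1 7 [-6. -7. -8.] [ 2. -4. -6.]
-6 -1 21 [-10.  -7.  -6.] [ 3. -1. -1.]
-6 1 1 [-9.  1. -3.] [-9.  1. -3.]
0 -1 8 [-8. -7.  0.] [ 4. -1.  1.]
0 1 1 [-8.  1.  2.] [-8.  1.  2.]
wrist 3650
-78 -1 185
[... 475 characters left out ...]
42.]
-48 1 225 [ -8.  18. -48.] [ 11.  34. -42.]
-42 -1 151 [ -9. -31. -42.] [ 11. -17. -36.]
-42 1 157 [ -9.  18. -42.] [ 11.  31. -36.]
-36 -1 70 [ -9. -24. -36.] [ 11. -18. -32.]
-36 1 49 [-10.  18. -36.] [ 11.  26. -32.]
-30 -1 8 [ -8.  -8. -30.] [ -3.  -3. -26.]
-30 1 5 [ -8.   0. -29.] [ -5.   7. -27.]
-24 -1 6 [  1.  -9. -22.] [  8.  -1. -18.]
-24 1 8 [  5.   0. -20.] [  8.   5. -18.]
-18 -1 10 [  7.  -3. -17.] [  8.  -1. -13.]
-18 1 17 [  5.   1. -18.] [  9.   6. -12.]
-12 -1 26 [  4.  -6. -12.] [ 8. -1. -6.]
-12 1 46 [  3.   0. -12.] [ 8.  8. -6.]
-6 -1 35 [ 2. -7. -6.] [ 7. -1. -0.]
-6 1 47 [ 3.  0. -6.] [ 8.  8. -0.]
0 -1 24 [ 1. -7.  0.] [ 8. -1.  5.]
0 1 39 [4. 0. 0.] [8. 7. 5.]
```

Both cameras agree that the real fingertips end about 32 mm short of the reported TCP, so the fingers shut above the cap. The tube was not disturbed. I'll go 32 mm lower and use grasp height = reported z + 51 from here on.

Emit:
apply_moves(motion="0 0 0.011 0; 0 0 0.011 0; 0 0 0.0105 0; 0 0 0 0; 0 0 0 0")

```text
time: 8.38
tool_pos: [529.9, 331.6, 42.2]
tcp_rot: [3.141, -0.0, 0.6]
contact_force: [0.8, 1.1, 0.7]
grip_width: 37.0
finger_force: 0.0
```

Emit:
apply_moves(motion="0 0 0 0; 0 0 0 0; 0 0 0 0; 0 0 0 0", fingers=-1)

```text
time: 8.88
tool_pos: [529.9, 331.5, 42.4]
tcp_rot: [3.141, -0.0, 0.6]
contact_force: [-0.1, 0.3, 0.4]
grip_width: 17.3
finger_force: 30.0
```

```bash
python3 - <<'E'
from h import *
o=bot.get_obs();s=[*o['tool_pos'],o['tcp_rot'][2]]
plan([(530,331.5,190,.6),(500,200,220,.5),(440,-110,220,.19)],start=s,step=48)
E
```

```text
0 0 -0.0369 0; 0 0.0001 -0.0369 0; 0.0001 -0 -0.0369 0; -0 0 -0.0369 0; -0.033 0.0305 -0.01 1.9; -0.032 0.0316 -0.01 1.9; -0.0309 0.0327 -0.01 1.9; -0.0288 0.0347 0 2.5
-0.0272 0.036 0 2.6; -0.0256 0.0372 0 2.5; -0.0239 0.0382 0 2.6; -0.0222 0.0393 0 2.5; -0.0204 0.0402 0 2.6; -0.0186 0.0411 0 2.5
```

Emit:
apply_moves(motion="0 0 -0.037 0; 0 0 -0.037 0; 0 0 -0.037 0; 0 0 -0.037 0; -0.033 0.0305 -0.01 1.9; -0.032 0.0315 -0.01 1.9; -0.031 0.0325 -0.01 1.9; -0.029 0.0345 0 2.5")

```text
time: 9.88
tool_pos: [490.5, 154.8, 221.1]
tcp_rot: [3.141, -0.002, 0.456]
contact_force: [0.1, -0.1, 0.3]
grip_width: 17.7
finger_force: 30.0
```

Emit:
apply_moves(motion="-0.027 0.036 0 2.6; -0.0255 0.037 0 2.5; -0.024 0.038 0 2.6; -0.022 0.0395 0 2.5; -0.0205 0.040 0 2.6; -0.0185 0.041 0 2.5; 0 0 0 0; 0 0 0 0")

```text
time: 10.88
tool_pos: [439.3, -108.8, 220.2]
tcp_rot: [-3.141, -0.0, 0.19]
contact_force: [-0.2, 0.3, 0.7]
grip_width: 17.4
finger_force: 30.0
```

```bash
python3 - <<'E'
from h import *
o=bot.get_obs();print(np.round(o['tool_pos'],1),np.round(o['tcp_rot'],3),o['time'],o['grip_width'])
c=cap("wrist");Q=cloud(c);im=c['img'];cv2.imwrite("pics/w4.png",im);np.save("w4.npy",Q)
a=bot.get_obs()
m=(Q[...,0]>430)&(Q[...,0]<640)&(Q[...,1]<-50)&(Q[...,1]>-220)
for zz in((57,68),(35,56)):
    mm=(m&(Q[...,2]>zz[0])&(Q[...,2]<zz[1])).astype('uint8')
    k,l,s,_=cv2.connectedComponentsWithStats(mm)
    for i in range(1,k):
        if s[i,4]>20:
            q=Q[l==i];print(zz,s[i],'mean',np.round(q.mean(0),1),np.round(q.min(0)),np.round(q.max(0)))
# plate
mm=m&(Q[...,2]>4)&(Q[...,2]<12)&(im[...,0]>im[...,2]*1.4)
rect=cv2.minAreaRect(Q[mm][:,:2].astype('float32'));print('plate',rect,cv2.boxPoints(rect).round(1).tolist())
E
```

```text
[ 439.3 -108.8  220.2] [-3.141 -0.     0.19 ] 10.875 17.442288753242956
(57, 68) [270  35  82  11 756] mean [ 584.5 -115.1   62.2] [ 575. -152.   58.] [595. -78.  66.]
(35, 56) [270  43   8   6  30] mean [575.7 -82.1  46. ] [575. -85.  36.] [577. -78.  56.]
(35, 56) [339  46   9   4  27] mean [ 587.7 -148.3   44.5] [ 587. -151.   35.] [ 589. -146.   55.]
(35, 56) [286  83  45  10 375] mean [ 544.7 -123.4   45.7] [ 538. -145.   35.] [ 552. -101.   54.]
(35, 56) [285 133  20   9 159] mean [ 495.6 -119.6   45.8] [ 490. -131.   35.] [ 501. -109.   54.]
(35, 56) [306 133  22   9 174] mean [ 499.7 -142.3   45.3] [ 494. -153.   35.] [ 505. -132.   54.]
plate ((525.9777221679688, -126.39405059814453), (149.80401611328125, 78.65766906738281), 10.612841606140137) [[445.1000061035156, -101.5], [459.6000061035156, -178.8000030517578], [606.7999877929688, -151.3000030517578], [592.4000244140625, -73.9000015258789]]
```

View pics/w4.png

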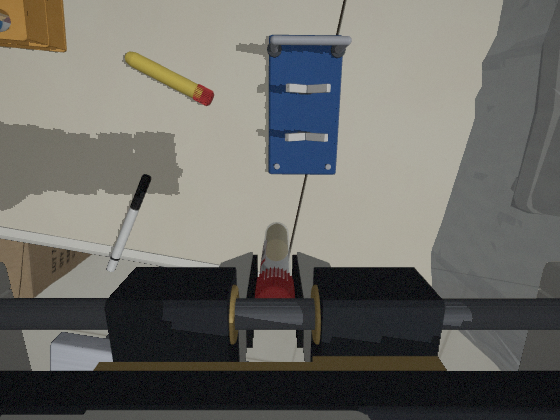

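The wrist view shows the bar at (308,40), the rests at (308,88) and (308,137), and the tube hanging in the fingers at about (275,270). The plate rectangle, bar and rests all agree on origin (513.2, -128.8) and yaw 0.185.

```bash
cat >> h.py <<'E'
O=np.array([513.2,-128.8]);Y=0.185;U=-np.array([np.cos(Y),np.sin(Y)])
def W(X,g): return (*(O+X*U),g-51,Y)   # cradle x of grasp point, grasp height
def rel():
    o=bot.get_obs();d=o['tool_pos'][:2]-O
    print('t',round(o['time'],2),'X',round(d@U,1),'yc',round(d@np.array([-U[1],U[0]]),1),'g',round(o['tool_pos'][2]+51,1),'yaw',round(o['tcp_rot'][2],3),'F',np.round(o['contact_force'],1),o['grip_width'])
E
python3 - <<'E'
from h import *
Q=np.concatenate([np.load(n).reshape(-1,3) for n in("scene0.npy","side0.npy","w4.npy")])
s=Q[(Q[:,2]>15)&(Q[:,0]>600)&(Q[:,0]<760)&(Q[:,1]<20)&(Q[:,1]>-260)]
H,_,_=np.histogram2d(s[:,0],s[:,1],bins=[np.arange(600,761,20),np.arange(-260,21,20)])
for i,r in enumerate(H): print(600+20*i," ".join(f"{int(v):3d}" for v in r))
print(s[:,2].max())
rel()
plan([W(-50,271),W(-108,271),W(-108,116)],step=40)
E
```

```text
600   0   0   0   0   0   0   0   0   0   0   0   0   0   0
620   0   0   0   0   0   0   0   0   0   0   0   0   0   0
640   0   0   0   0   0   0   0   0   0   0   0   0   0   0
660   5  15   1   0   0   0   0   0   0   0   0   0   0   0
680  33  63  21   0   0   0   0   0   0  13  33  17   0   0
700  27  52  18   0   0   0   0   0   2  31  43  46   4  93
720   0   3   3   0   0   0   0   0   0  31  43  27   1   3
740   0   0   0   0   0   0   0   0   0   3   6   0   0   0
93.01945692150866
t 10.93 X 68.7 yc -33.7 g 271.2 yaw 0.191 F [-0.3  0.3 -0.7] 17.49740341873621
0.0296 0.0086 0.0001 0.1; 0.0297 0.0085 0 0.1; 0.0297 0.0085 0.0001 0; 0.0296 0.0085 0 0.1; 0.029 -0 0 0; 0.029 -0 0 0; 0 -0 0.0388 0; 0 -0 0.0387 0
0 -0 0.0388 0; 0 -0 0.0387 0
```

Emit:
apply_moves(motion="0.0295 0.0085 0 0.1; 0.03 0.0085 0 0.1; 0.0295 0.0085 0 0; 0.0295 0.0085 0 0.1; 0.029 0 0 0; 0.029 0 0 0; 0 0 0.0385 0; 0 0 0.0385 0")

```text
time: 11.92
tool_pos: [619.9, -107.7, 142.1]
tcp_rot: [3.141, -0.001, 0.188]
contact_force: [-0.9, -0.3, -0.4]
grip_width: 17.2
finger_force: 30.0
```

Emit:
apply_moves(motion="0 0 0.0385 0; 0 0 0.0385 0; 0 0 0 0; 0 0 0 0")

```text
time: 12.42
tool_pos: [620.3, -109.2, 67.8]
tcp_rot: [3.141, -0.002, 0.186]
contact_force: [1.0, -0.9, 0.5]
grip_width: 17.4
finger_force: 30.0
```

```bash
python3 - <<'E'
from h import *
rel();c=cap("side");cv2.imwrite("pics/s5.png",cv2.resize(c['img'][80:200,200:340],None,fx=4,fy=4,interpolation=2))
print("A");plan([W(-105,116),W(-60,104),W(-48,92),W(-20,80),W(-10,72)],step=9)
E
```

```text
t 12.43 X -108.9 yc 0.4 g 118.8 yaw 0.186 F [ 1.  -0.9  0.5] 17.374879597599687
A
-0.0041 -0.0007 0.0033 0; -0.0075 -0 0.002 0; -0.0075 -0 0.002 0; -0.0075 -0 0.002 0; -0.0075 -0.0001 0.002 0; -0.0075 0 0.002 0; -0.0075 0 0.002 0; -0.006 0 0.006 0
-0.006 0 0.006 0; -0.007 -0 0.003 0; -0.007 -0 0.003 0; -0.007 -0 0.003 0; -0.007 -0 0.003 0; -0.005 -0 0.004 0; -0.005 -0 0.004 0
```

View pics/s5.png

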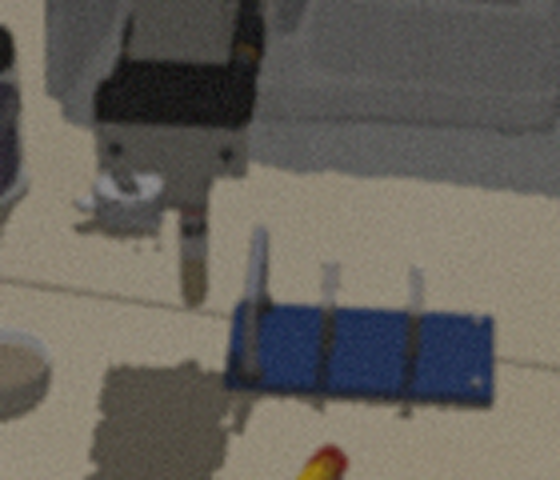

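The side view shows the tube hanging clear beyond the bar, tube at (195,260) and bar at (255,300) in the crop. Now I'll push it across.

Emit:
apply_moves(motion="-0.004 0 0.003 0; -0.0075 0 0.002 0; -0.0075 0 0.002 0; -0.0075 0 0.002 0; -0.0075 0 0.002 0; 0 0 0 0")

```text
time: 13.22
tool_pos: [587.0, -116.6, 56.3]
tcp_rot: [3.14, -0.004, 0.184]
contact_force: [4.4, 0.0, 3.2]
grip_width: 16.9
finger_force: 30.0
```

Emit:
apply_moves(motion="-0.0075 0 0.002 0; -0.0075 0 0.002 0; -0.006 0 0.006 0; -0.006 0 0.006 0; -0.007 0 0.003 0; 0 0 0 0")

```text
time: 13.98
tool_pos: [551.3, -122.2, 35.9]
tcp_rot: [-3.141, 0.002, 0.184]
contact_force: [1.0, -0.4, 3.6]
grip_width: 16.6
finger_force: 30.0
```

```bash
python3 - <<'E'
from h import *
rel();c=cap("side");Q=cloud(c)
d=(Q[...,:2]-O);X=d@U;y=d@np.array([-U[1],U[0]])
cv2.imwrite("pics/s6.png",cv2.resize(c['img'][80:200,200:340],None,fx=4,fy=4,interpolation=2))
plan([W(-20,80),W(-10,72)],step=8)
E
```

```text
t 13.97 X -38.7 yc 0.5 g 86.9 yaw 0.184 F [ 1.  -0.4  3.6] 16.578954794350203
-0.0063 -0.0002 0.0023 -0; -0.0064 -0.0002 0.0024 -0; -0.0063 -0.0002 0.0023 -0; -0.005 0 0.004 -0; -0.005 0 0.004 -0
```

View pics/s6.png

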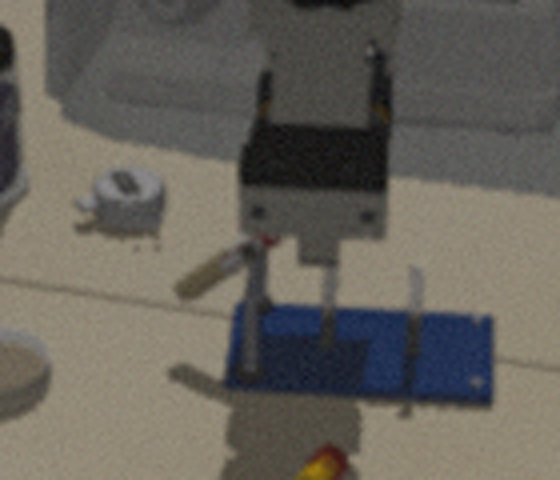

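The tube (190,285)→(270,240) now lies tilted over the bar with its foot trailing. I'll carry on to level.

Emit:
apply_moves(motion="-0.0065 0 0.0025 0; -0.0065 0 0.0025 0; -0.0065 0 0.0025 0; -0.005 0 0.004 0; -0.005 0 0.004 0; 0 0 0 0; 0 0 0 0")

```text
time: 14.9
tool_pos: [522.8, -127.7, 20.6]
tcp_rot: [-3.141, 0.001, 0.185]
contact_force: [-1.3, -0.2, 1.5]
grip_width: 15.9
finger_force: 30.0
```

```bash
cat >> h.py <<'E'
def tube():
    """tube points in cradle frame, bins along X"""
    for n in("scene","side"):
        c=cap(n);Q=cloud(c);d=Q[...,:2]-O;X=d@U;y=d@np.array([-U[1],U[0]]);z=Q[...,2]
        m=(abs(y)<11)&(z>35)&(z<100)&(X>-135)&(X<75)
        print(n,[(x,int(k.sum()),round(float(np.percentile(z[k],90)),1),round(float(np.median(y[k])),1)) for x in range(-135,75,8) for k in [m&(X>=x)&(X<x+8)] if k.sum()>3])
E
python3 -c "
from h import *
rel();tube()"
```

```text
t 14.9 X -9.7 yc 0.6 g 71.6 yaw 0.185 F [-1.3 -0.2  1.5] 15.948756689170773
scene [(-111, 5, 67.7, -0.9), (-103, 16, 69.7, -4.4), (-95, 13, 72.0, -4.9), (-87, 18, 74.3, -4.2), (-79, 15, 77.1, -2.9), (-71, 31, 78.4, -3.1), (-63, 19, 81.7, -3.8), (-55, 14, 81.9, -4.3), (-47, 13, 83.7, -4.1), (-39, 17, 84.3, -5.6), (-31, 13, 43.9, 2.6), (-7, 37, 95.5, 9.8), (1, 11, 89.8, 7.3), (9, 7, 42.5, 7.6), (17, 11, 43.4, 5.6)]
side [(-111, 25, 69.5, -4.3), (-103, 22, 71.4, -4.3), (-95, 30, 73.1, -4.4), (-87, 26, 75.8, -5.0), (-79, 34, 77.5, -5.9), (-71, 32, 80.0, -5.3), (-63, 27, 83.0, -5.0), (-55, 9, 82.8, -4.8), (-39, 17, 48.0, 6.8), (-31, 5, 44.3, 5.5), (9, 16, 46.3, 6.2), (17, 5, 44.8, 4.8)]
```

```bash
python3 - <<'E'
from h import *
P=[]
for n in("scene","side","wrist"):
    c=cap(n);Q=cloud(c);im=c['img'];hs=cv2.cvtColor(im,cv2.COLOR_BGR2HSV)
    d=Q[...,:2]-O;X=d@U;y=d@np.array([-U[1],U[0]]);z=Q[...,2]
    r=((hs[...,0]<8)|(hs[...,0]>170))&(hs[...,1]>100)&(abs(y)<15)&(z>40)&(z<110)&(abs(X)<130)
    print(n,r.sum(),*[np.percentile(v[r],[3,25,50,75,97]).round(1).tolist() for v in(X,y,z)] if r.sum() else '')
    P.append(im)
s=cv2.resize(P[0][170:240,300:390],(386,300),interpolation=2);t=cv2.resize(P[1][100:180,220:323],(386,300),interpolation=2);w=cv2.resize(P[2][90:390,80:480],(772,579-300+21),interpolation=2)
cv2.imwrite("pics/m7.png",np.vstack([np.hstack([s,t]),w])[:600])
E
```

```text
scene 4 [-45.9, -45.6, -45.2, -44.8, -44.6] [-6.2, -5.4, -5.0, -4.4, -3.0] [73.2, 75.6, 78.1, 80.2, 81.6]
side 0
wrist 1531 [-46.3, -29.4, -24.9, -21.6, -18.8] [-7.6, -4.6, 0.5, 5.9, 9.6] [81.8, 88.4, 90.7, 92.2, 93.9]
```

View pics/m7.png

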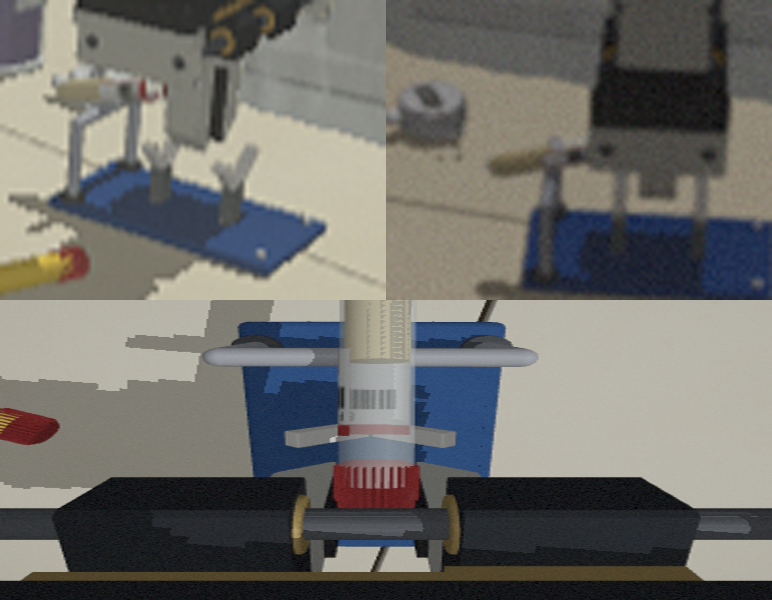

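The composite shows the tube lying over the bar, still about 13° foot-down. The cap is held near the end of the pads, so the actual pivot sits about 13 mm higher than assumed. Lowering a further 14 mm or so, between the rests, should level it.

Emit:
apply_moves(motion="0 0 0.004 0; 0 0 0.004 0; 0 0 0.004 0; 0 0 0.003 0; 0 0 0 0; 0 0 0 0")

```text
time: 15.9
tool_pos: [523.3, -127.6, 5.7]
tcp_rot: [-3.142, 0.0, 0.185]
contact_force: [-1.3, 0.1, 2.6]
grip_width: 16.2
finger_force: 30.0
```

```bash
cat >> h.py <<'E'
def red():
    for n in("wrist",):
        c=cap(n);Q=cloud(c);im=c['img'];hs=cv2.cvtColor(im,cv2.COLOR_BGR2HSV)
        d=Q[...,:2]-O;X=d@U;y=d@np.array([-U[1],U[0]]);z=Q[...,2]
        m=(abs(y)<4)&(z>50)&(z<130)&(abs(X)<130)
        r=((hs[...,0]<8)|(hs[...,0]>170))&(hs[...,1]>100)
        print('wrist crest',[(x,int(k.sum()),round(float(np.median(z[k])),1),round(float(r[k].mean()),1)) for x in range(-135,75,6) for k in [m&(X>=x)&(X<x+6)] if k.sum()>8])
E
python3 -c "
from h import *
rel();tube();red()"
```

```text
t 15.9 X -10.2 yc 0.7 g 56.7 yaw 0.185 F [-1.3  0.1  2.6] 16.161135230983568
scene [(-111, 13, 75.6, -2.4), (-103, 15, 77.1, -3.4), (-95, 6, 69.3, -5.4), (-79, 6, 66.1, -3.7), (-71, 11, 68.7, -3.9), (-63, 4, 68.5, -6.3), (-47, 5, 68.4, -3.8), (-31, 4, 42.4, -7.1), (-7, 40, 80.2, 9.4), (1, 10, 89.3, -9.7), (9, 7, 43.7, 5.8), (17, 10, 42.3, 5.6)]
side [(-119, 9, 73.5, -1.0), (-111, 27, 76.0, -4.5), (-103, 23, 77.4, -4.1), (-95, 26, 77.5, -5.3), (-87, 28, 77.5, -3.9), (-79, 36, 76.7, -6.2), (-71, 32, 78.3, -4.7), (-63, 28, 78.0, -4.5), (-55, 9, 78.1, -6.2), (-39, 7, 40.2, 3.2), (9, 6, 39.7, 4.7)]
wrist crest [(-117, 208, 74.1, 0.0), (-111, 487, 76.1, 0.0), (-105, 495, 77.0, 0.0), (-99, 474, 77.3, 0.0), (-93, 461, 77.6, 0.0), (-87, 434, 77.7, 0.0), (-81, 435, 77.9, 0.0), (-75, 414, 78.1, 0.0), (-69, 385, 78.3, 0.0), (-63, 365, 78.6, 0.0), (-57, 355, 78.8, 0.0), (-51, 351, 79.0, 0.0), (-45, 857, 117.5, 0.0), (-39, 839, 120.2, 0.0), (-33, 383, 80.2, 0.3), (-27, 302, 79.9, 0.8), (-21, 52, 79.6, 1.0)]
```

Level: the crest is 77.5–79 all along, from foot at X≈-114 to cap end at -14. The tool is 54 mm ahead of the tube's middle and 14 mm below its axis. Next: raise, carry 64 mm towards the robot and lower.

Emit:
apply_moves(motion="0 0 -0.006 0; 0 0 -0.008 0; 0 0 -0.009 0; 0 0 0 0; -0.008 0 0 0; -0.012 0 0 0; -0.012 0 0 0; -0.012 0 0 0")

```text
time: 17.05
tool_pos: [478.9, -135.9, 28.6]
tcp_rot: [-3.141, 0.0, 0.184]
contact_force: [-0.2, -0.3, -0.9]
grip_width: 15.9
finger_force: 30.0
```

Emit:
apply_moves(motion="-0.012 0 0 0; -0.008 0 0 0; 0 0 0 0; 0 0 0 0")

```text
time: 17.55
tool_pos: [460.8, -139.6, 28.8]
tcp_rot: [3.141, -0.001, 0.185]
contact_force: [-0.1, 0.3, 0.2]
grip_width: 16.2
finger_force: 30.0
```

```bash
python3 -c "
from h import *
rel();tube();red()"
```

```text
t 17.55 X 53.5 yc 1.0 g 79.8 yaw 0.185 F [-0.1  0.3  0.2] 16.153476943812496
scene [(-79, 6, 62.9, 0.5), (-71, 9, 62.2, -1.6), (-47, 9, 81.2, -2.7), (-39, 24, 84.2, -2.4), (-31, 33, 83.7, -2.6), (-23, 18, 87.3, -4.5), (-15, 18, 88.8, -4.5), (-7, 16, 91.4, -4.7), (1, 17, 91.0, -4.4), (9, 20, 92.5, -4.4), (17, 27, 91.9, -4.7), (25, 9, 93.7, -5.0), (57, 27, 95.1, 9.8), (65, 10, 95.2, -9.4)]
side [(-79, 16, 62.7, -1.0), (-55, 4, 76.5, -2.2), (-47, 27, 82.2, -3.6), (-39, 45, 85.3, -2.4), (-31, 29, 86.2, -2.8), (-23, 29, 88.5, -5.9), (-15, 30, 89.5, -5.3), (-7, 29, 92.6, -5.6), (1, 25, 94.3, -4.5), (9, 47, 94.5, -0.5), (17, 5, 43.5, 6.6)]
wrist crest [(-51, 184, 80.2, 0.0), (-45, 366, 82.8, 0.0), (-39, 377, 84.6, 0.0), (-33, 373, 85.9, 0.0), (-27, 372, 87.2, 0.0), (-21, 373, 88.6, 0.0), (-15, 367, 90.0, 0.0), (-9, 363, 91.4, 0.0), (-3, 364, 92.6, 0.0), (3, 356, 94.1, 0.0), (9, 356, 95.4, 0.0), (15, 346, 96.7, 0.0), (21, 333, 98.1, 0.0), (27, 338, 99.6, 0.2), (33, 323, 101.0, 0.5), (39, 273, 102.0, 1.0)]
```

Emit:
apply_moves(motion="0 0 0.012 0; 0 0 0.012 0; 0 0 0.006 0; 0 0 0.004 0; 0 0 0.004 0; 0 0 0.004 0; 0 0 0.002 0; 0 0 0 0")

```text
time: 18.7
tool_pos: [460.4, -139.4, -15.3]
tcp_rot: [3.142, 0.0, 0.185]
contact_force: [-1.3, 0.8, 1.1]
grip_width: 16.2
finger_force: 30.0
```

```bash
python3 -c "
from h import *
rel();red()"
```

```text
t 18.7 X 53.9 yc 0.7 g 35.7 yaw 0.185 F [-1.3  0.8  1.1] 16.181488251010443
wrist crest [(-51, 301, 52.2, 0.0), (-45, 473, 53.9, 0.0), (-39, 477, 54.5, 0.0), (-33, 459, 54.8, 0.0), (-27, 455, 55.2, 0.0), (-21, 428, 55.6, 0.0), (-15, 421, 55.8, 0.0), (-9, 384, 56.1, 0.0), (-3, 374, 56.5, 0.0), (3, 368, 56.8, 0.0), (9, 358, 57.1, 0.0), (15, 345, 57.5, 0.0), (21, 1114, 97.8, 0.0), (27, 2898, 119.3, 0.0), (33, 315, 58.7, 0.4), (39, 261, 58.7, 1.0)]
```

Emit:
apply_moves(motion="0 0 0.002 0; 0 0 0.002 0; 0 0 0 0; 0 0 0 0")

```text
time: 19.25
tool_pos: [460.5, -139.5, -19.2]
tcp_rot: [3.141, -0.0, 0.185]
contact_force: [-1.7, 0.7, 3.1]
grip_width: 16.4
finger_force: 30.0
```

```bash
python3 -c "
from h import *
rel();red();tube()"
```

```text
t 19.25 X 53.8 yc 0.8 g 31.8 yaw 0.185 F [-1.7  0.7  3.1] 16.368051511965596
wrist crest [(-51, 355, 52.3, 0.0), (-45, 507, 54.0, 0.0), (-39, 510, 54.4, 0.0), (-33, 498, 54.4, 0.0), (-27, 463, 54.5, 0.0), (-21, 452, 54.5, 0.0), (-15, 429, 54.6, 0.0), (-9, 409, 54.7, 0.0), (-3, 388, 54.7, 0.0), (3, 372, 54.8, 0.0), (9, 356, 54.9, 0.0), (15, 347, 55.0, 0.0), (21, 1131, 94.0, 0.0), (27, 2887, 115.4, 0.0), (33, 315, 55.4, 0.4), (39, 242, 55.2, 1.0)]
scene [(-79, 6, 62.5, 2.2), (-71, 11, 61.8, -0.3), (-47, 10, 52.7, -3.2), (-39, 12, 53.5, -4.7), (-31, 22, 52.8, -5.6), (17, 5, 39.4, -1.6), (57, 24, 58.1, 10.0)]
side [(-79, 18, 62.8, 3.4), (-55, 10, 52.4, -4.3), (-47, 25, 53.5, -5.4), (-39, 20, 53.7, -4.6), (-31, 27, 53.8, -6.1), (-23, 23, 54.9, -5.2), (-15, 25, 53.6, -6.9), (-7, 28, 53.7, -5.2), (1, 26, 55.2, -5.2), (9, 26, 54.2, -4.5), (17, 15, 98.5, 9.6), (25, 4, 97.7, 9.2)]
```

Emit:
apply_moves(motion="0 0 0 0; 0 0 0 0; 0 0 0 0; 0 0 0 0; 0 0 0 0", fingers=-0.1)

```text
time: 20.02
tool_pos: [460.4, -139.5, -19.3]
tcp_rot: [3.142, 0.0, 0.185]
contact_force: [0.2, 0.3, -0.3]
grip_width: 41.5
finger_force: 0.0
```

Emit:
apply_moves(motion="0 0 -0.01 0; 0 0 -0.02 0; 0 0 -0.035 0; 0 0 -0.045 0; 0 0 -0.045 0; 0 0 -0.045 0; 0 0 0 0; 0 0 0 0")

```text
time: 21.02
tool_pos: [459.9, -139.2, 180.6]
tcp_rot: [-3.142, 0.0, 0.185]
contact_force: [0.1, -0.3, -0.1]
grip_width: 41.3
finger_force: 0.0
```

```bash
python3 - <<'E'
from h import *
rel();red();tube()
c=cap("wrist");Q=cloud(c);hs=cv2.cvtColor(c['img'],cv2.COLOR_BGR2HSV)
d=Q[...,:2]-O;X=d@U;y=d@np.array([-U[1],U[0]]);z=Q[...,2]
m=(z>47)&(abs(y)<12)&(X>-62)&(X<65)&(z<60);print('X ext',np.percentile(X[m],[0,1,99,100]).round(1))
for x in(-45,-20,5,40):
    k=m&(abs(X-x)<4);print(x,k.sum(),[np.percentile(v[k],[2,50,98]).round(1).tolist() for v in(y,z)] if k.any() else '')
for n in("scene",):
    c=cap(n);Q=cloud(c)
    for p in((537.5,233.7),(544.5,167.7)):
        k=(np.hypot(Q[...,0]-p[0],Q[...,1]-p[1])<14)&(Q[...,2]>98);print(p,k.sum(),Q[k].mean(0).round(1),np.median(c['img'][k],0))
E
```

```text
t 21.02 X 54.3 yc 0.4 g 231.6 yaw 0.185 F [ 0.1 -0.3 -0.1] 41.30986325388214
wrist crest [(-81, 19, 62.6, 0.0), (-75, 79, 62.7, 0.0), (-51, 55, 51.9, 0.0), (-45, 63, 53.8, 0.0), (-39, 63, 53.8, 0.0), (-33, 63, 54.1, 0.0), (-27, 63, 54.1, 0.0), (-21, 63, 53.8, 0.0), (-15, 63, 53.8, 0.0), (-9, 58, 53.8, 0.0), (-3, 56, 53.7, 0.0), (3, 50, 53.9, 0.0), (9, 54, 53.8, 0.0), (15, 54, 53.8, 0.0), (21, 50, 53.9, 0.0), (27, 49, 53.9, 0.0), (33, 55, 53.7, 0.3), (39, 48, 53.4, 1.0), (45, 37, 53.3, 0.9)]
scene [(-71, 14, 63.2, 1.6), (-47, 10, 52.8, -5.7), (-39, 11, 54.7, -5.7), (-31, 20, 53.8, -6.5), (-23, 20, 53.2, -5.7), (-15, 17, 53.8, -6.1), (-7, 18, 53.3, -6.5), (1, 18, 53.8, -6.8), (9, 12, 53.5, -5.1), (17, 23, 53.3, -5.1), (25, 17, 53.1, -6.4), (33, 25, 54.3, -6.8), (41, 24, 53.6, -5.3), (49, 12, 50.9, -3.8)]
side [(-79, 20, 63.8, -0.4), (-55, 11, 52.2, -5.4), (-47, 24, 53.7, -7.3), (-39, 21, 53.0, -7.1), (-31, 27, 53.5, -6.5), (-23, 23, 53.2, -4.7), (-15, 24, 52.7, -7.6), (-7, 27, 52.5, -7.3), (1, 19, 53.0, -6.2), (9, 23, 53.0, -5.2), (17, 28, 53.4, -6.6), (25, 22, 52.3, -8.1), (33, 34, 54.0, -6.7), (41, 25, 52.6, -5.2)]
X ext [-50.6 -48.7  47.7  49.3]
-45 149 [[-6.9, -0.7, 6.3], [48.4, 52.1, 54.7]]
-20 175 [[-7.9, -0.7, 7.4], [47.7, 53.2, 55.3]]
5 152 [[-8.2, -0.7, 6.6], [48.5, 52.9, 54.8]]
40 150 [[-8.4, -0.8, 7.7], [48.7, 53.0, 55.1]]
(537.5, 233.7) 48 [534.5 233.5 101.8] [114.   67.  116.5]
(544.5, 167.7) 40 [540.9 168.2 102.1] [128.  101.   71.5]
```

The tube lies level in the rests: X from -50.6 to 49.3, y ≈ 0, crest at 53. The blue and purple tubes are still standing, so I'm handing the job in.

```bash
python3 -c "
from h import *
print(bot.close_job())"
```

```text
the job is handed in; nothing more can be done
None
```

The red-capped tube was swung level on the steel bar and now lies flat in the cradle's two V-rests, foot towards the bar and cap beyond the far rest; it is released, the blue and purple tubes still stand in the rack, and the job was handed in at about 21 s.

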